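# Return four things to their fitted nests

## Task

Put the bench back in order: set the sanding block, the box of screws, the drill bit stand and the reel of solder each into the wooden nest that matches its outline and size. Keep each one upright, and leave all four sitting flat on the bottom of their own nests, square between the lips, let go and at rest.

Things in the scene. Friction and masses are not known exactly. Their poses are not given: they have to be found in the camera images.
- sanding_block: Plain reddish-brown cork sanding block, a flat brick 62 x 105 mm, 30 mm high, about 0.12 kg. Origin: centre of its underside, z up. Its long side is turned 14 degrees (0.244 rad) anticlockwise seen from above from the body's y axis (that is, along (-0.242, 0.970) in the body's x, y). Grip across the 62 mm, in the middle of its length.
- screw_box: Closed blue box of screws with a pale label on top (solid, lid fixed), 55 x 80 mm, 45 mm high, about 0.42 kg. Origin: centre of its underside, z up. Its long side is turned 4 degrees (0.070 rad) anticlockwise from the body's y axis. Grip across the 55 mm.
- bit_stand: Orange drill bit stand: a narrow block 38 x 85 mm, 42 mm high, with five steel bits standing up from it in a row to 94 mm above its underside; about 0.28 kg. Origin: centre of its underside, z up. Its long side is turned 6 degrees (0.105 rad) clockwise from the body's y axis. Grip the upper half of the orange block across its 38 mm; the bits are then between the fingers.
- solder_reel: Reel of solder standing on its flange, black round flanges of 54 mm diameter with grey wire between them (48 mm), 35 mm high, about 0.25 kg. Origin: centre of its underside, z up along the reel's axis. Its yaw does not matter. Grip across the diameter, at its upper flange (30 to 35 mm up).
- nest_sanding: Largest nest, plywood with pale lips, inside 78 x 121 mm, outside 90 x 133 mm, for the sanding block. Fixed; origin: underside centre, z up; floor 4 mm, the lip tops 12 mm above the bench. Lips run along the ends and round the corners; mid long sides open 48 mm. Square: y axes of nest and thing parallel. Its long side is turned 14 degrees (0.244 rad) anticlockwise from the body's y axis.
- nest_screws: Middle-sized rectangular wooden nest, inside 71 x 96 mm, outside 83 x 108 mm, for the box of screws. Fixed; origin: underside centre, z up; floor 4 mm, the lip tops 12 mm above the bench. Lips run along the ends and round the corners; mid long sides open 48 mm. Square: y axes of nest and thing parallel. Its long side is turned 4 degrees (0.070 rad) anticlockwise from the body's y axis.
- nest_bits: Narrow rectangular wooden nest, inside 54 x 101 mm, outside 66 x 113 mm, for the drill bit stand. Fixed; origin: underside centre, z up; floor 4 mm, the lip tops 12 mm above the bench. Lips run along the ends and round the corners; mid long sides open 48 mm. Square: y axes of nest and thing parallel. Its long side is turned 6 degrees (0.105 rad) clockwise from the body's y axis.
- nest_reel: Round (eight-sided) wooden nest: a closed lip ring, 70 mm inside and 82 mm outside across its flats, on an 84 mm square plywood base, for the reel of solder. Clearance about 8 mm all round. Fixed; origin: underside centre, z up; floor 4 mm, the lip tops 12 mm above the bench. Tall black cases (to 0.33 m) stand behind the nests from x = 0.57.
Things that resemble listed ones, but are neither listed nor needed, are in the scene too. There is more than one size of the bit_stand; the one meant has the size given above.

How it is judged:
At the end, for the whole second after the job is handed in: Each thing stands in its own nest: within 15 mm horizontally of the nest's origin, underside under 9 mm above the bench (4 when seated), within 0.1 rad of upright and 0.25 rad of the nest's long side, either way round (reel: any yaw), slower than 0.02 m/s, untouched by the fingers (horizontal distance between sanding_block and nest_sanding below 0.015 m and z of sanding_block in the frame of nest_sanding between -0.002 and 0.009 m and angle between each of sanding_block, screw_box, bit_stand, solder_reel's own z axis and vertical below 0.1 rad and linear speed of each of sanding_block, screw_box, bit_stand, solder_reel below 0.02 m/s and contact force between the fingers and sanding_block below 0.05 N and angle between the y axis of sanding_block and the y axis of nest_sanding, either way round below 0.25 rad and horizontal distance between screw_box and nest_screws below 0.015 m and z of screw_box in the frame of nest_screws between -0.002 and 0.009 m and contact force between the fingers and screw_box below 0.05 N and angle between the y axis of screw_box and the y axis of nest_screws, either way round below 0.25 rad and horizontal distance between bit_stand and nest_bits below 0.015 m and z of bit_stand in the frame of nest_bits between -0.002 and 0.009 m and contact force between the fingers and bit_stand below 0.05 N and angle between the y axis of bit_stand and the y axis of nest_bits, either way round below 0.25 rad and horizontal distance between solder_reel and nest_reel below 0.015 m and z of solder_reel in the frame of nest_reel between -0.002 and 0.009 m and contact force between the fingers and solder_reel below 0.05 N).
It fails at once if one of the four things is tipped over (more than 0.7 rad from upright) (angle between any of sanding_block, screw_box, bit_stand, solder_reel's own z axis and vertical above 0.7 rad).
It also fails if it takes over 112 s, if anything falls off the work surface, if the arm or the gripper's body presses on something with over 40 N, if the wrist force passes 120 N, or if a joint passes its speed limit or range.

## Robot

A 7-joint arm with a two-finger parallel gripper is mounted at the origin on a cart in front of the work surface, level with it; the furniture and walls round the work are solid. World frame = base frame: x ahead of the robot, y to its left, z up, the work surface at z = 0. Lengths are in m, angles in rad, forces in N, time in s.
With the tool pointing down it reaches from about 0.425 to 0.925 m from the base axis. Payload 6.8 kg.
Tool frame: the origin (TCP) lies at the very end of the fingers, on their centre line; the grasp point (between the pads) lies 19 mm behind it; z points along the fingers, y is the line along which they close (so a half turn about z gives the same grasp; the last joint's range is limited). The gripper opens to 85 mm and grips with 20 to 120 N. Pads are 22 mm wide; open, the fingers measure 114 mm over their backs; the gripper's body (76 mm by 85 mm) begins 54 mm behind the grasp point. The pads swing forward as they close: fully open they stand 13 mm farther back than shut.
Start: joints at [-1.366, 0.477, 0.022, 1.555, -0.011, 1.109, -0.083], TCP at [0.208, 0.642, 0.231] pointing down, gripper open.
Joint ranges: [-2.96, 2.96], [-0.34, 2.1], [-1.41, 1.46], [0.24, 2.44], [-1.37, 4.51], [0.17, 1.92], [-2.96, 2.96]. Speed limits (rad/s): [2.39, 2.39, 3.14, 3.14, 3.14, 3.14, 3.14].

## Interface

Orientations are given as a unit quaternion [w, x, y, z].
In Python, from station import bot gives the robot as it stands. The module is installed in compiled form; this text tells all that it offers.
- The arm moves only by the shell command python3 -m jog 'ROWS' [OPENING] [FORCE]. ROWS is JSON, a list of rows, each a list of 4 numbers: the shift along the tool's x, y, z in cm, then the turn about the tool's z in rad. In form: [[x, y, z, spin], ...]. A call has 1 to 20 rows; each row is the pose to reach, as a shift and turn from the pose commanded when the call began, along the tool's axes at that moment; what a row does not reach only later rows make up. A row lasts 1/12 s, in which the tool goes at most 41.7 mm and 7.16 degrees, less where a joint would pass 70% of its speed; a pose out of reach is approached as far as the arm can. A call with a gripper value outside its range is refused whole. OPENING is the closure, from -1 (fully open) to 1 (shut), set as the call begins (- or left out, the last holds). The fingers move at their own pace and stop on an object; FORCE is the grip in N (left out, the last holds). Time passes only in rows, so rows that repeat a pose let the fingers close. It gives the time, the measured TCP pose, the force, the opening and the grip force at its end, in the units of the state.
- bot.get_obs(): the state, without advancing time (a new reading comes with each control period).
- bot.read_camera(name): name is "side" or "top"; returns a dict with "pixels" (420x560x3 uint8, red, green, blue), "depth" (420x560 float32, m along the optical axis (not along the pixel's ray), 0 where there is no reading), "fovy" (degrees; the focal length in pixels is half the picture's height over the tangent of half this angle, whatever the lens; pixels are square), "cx", "cy" (the principal point, pixels), "distortion" ([k1, k2, p1, p2, k3] as OpenCV has them; the pictures are not rectified), "pose" (4x4, takes a point from camera to world coordinates). Camera axes: x right, y down, z forward; pixel columns grow to the right and rows downward; lengths in m; the calibration is good to about 2 mm. A picture is of the moment at which its call begins.
- bot.hand_in(): hands the job in; it is judged then, once.
The state is a dict: "t": time; "q": joint angles; "joint_vel": joint speeds; "joint_torque": joint torques, N m; "eef_pos": TCP position; "tool_rot": TCP orientation; "contact_force": force on the tool from outside, world axes, zero at the start; "torque": the same for the moment, N m; "gripper_width": opening from 0.0 (shut) to 1.0 (fully open); "grasp_force": force on a finger pad.
Only numpy, scipy, OpenCV 4.12 (cv2) and the standard library are available. Lean on these libraries where they do the work, as an engineer would, in place of code of your own. Each camera call takes 0.05 s, during which the arm holds its last target. There are 200 camera calls.

## Working session

There is one attempt and no reset: what is moved stays moved. The work goes in short steps, Python scripts to look and compute and a shell command to move; the robot and the scene stay as the last step left them, time stands still between calls to the robot, and variables do not carry over. Pictures are saved under pics/ and viewed, at most 14 in all, crops included, and the job is handed in when it is done.

```bash
mkdir -p pics; cat > h.py <<'E'
import numpy as np, cv2
from station import bot
def cap(n):
    c=bot.read_camera(n); np.savez(f'{n}.npz',**c); return c
def load(n): return dict(np.load(f'{n}.npz'))
def K(c):
    f=c['pixels'].shape[0]/2/np.tan(np.radians(float(c['fovy']))/2)
    return np.array([[f,0,float(c['cx'])],[0,f,float(c['cy'])],[0,0,1]])
def onplane(c,uv,z):
    p=cv2.undistortPoints(np.array(uv,float).reshape(-1,1,2),K(c),c['distortion']).reshape(-1,2)
    d=np.c_[p,np.ones(len(p))]@c['pose'][:3,:3].T; o=c['pose'][:3,3]
    return o+d*((z-o[2])/d[:,2])[:,None]
def cloud(c):
    h,w=c['depth'].shape; v,u=np.mgrid[:h,:w]
    p=cv2.undistortPoints(np.c_[u.ravel(),v.ravel()].astype(float).reshape(-1,1,2),K(c),c['distortion']).reshape(-1,2)
    P=np.c_[p,np.ones(len(p))]*c['depth'].reshape(-1,1)
    return (P@c['pose'][:3,:3].T+c['pose'][:3,3]).reshape(h,w,3)
def save(n,im): cv2.imwrite(f'pics/{n}.png',im[...,::-1])
E
python3 - <<'E'
from h import *
for n in('top','side'):
    c=cap(n); save(n+'0',c['pixels']); print(n,c['pose'].round(3).tolist(),c['fovy'])
o=bot.get_obs(); print({k:np.round(v,3) for k,v in o.items()})
E
```

```text
top [[-0.018, -0.991, 0.129, 0.283], [-1.0, 0.016, -0.015, 0.002], [0.013, -0.129, -0.992, 1.204], [0.0, 0.0, 0.0, 1.0]] 48.31374134562999
side [[0.949, -0.175, 0.262, 0.047], [-0.314, -0.575, 0.755, -1.057], [0.019, -0.799, -0.601, 0.879], [0.0, 0.0, 0.0, 1.0]] 51.43123303732421
{'t': np.float64(0.1), 'q': array([-1.366,  0.478,  0.022,  1.556, -0.012,  1.109, -0.083]), 'joint_vel': array([ 0.   , -0.002,  0.001, -0.001,  0.   ,  0.   ,  0.   ]), 'joint_torque': array([ 4.0000e-03, -5.9776e+01,  1.6130e+00, -2.8196e+01,  1.3000e-02,
        5.0000e-03,  0.0000e+00]), 'eef_pos': array([0.208, 0.642, 0.23 ]), 'tool_rot': array([-0.   ,  0.156,  0.988, -0.001]), 'contact_force': array([ 0.424, -0.373,  0.309]), 'torque': array([ 0.03 ,  0.002, -0.006]), 'grasp_force': np.float64(0.0), 'gripper_width': np.float64(1.0)}
```

View pics/top0.png

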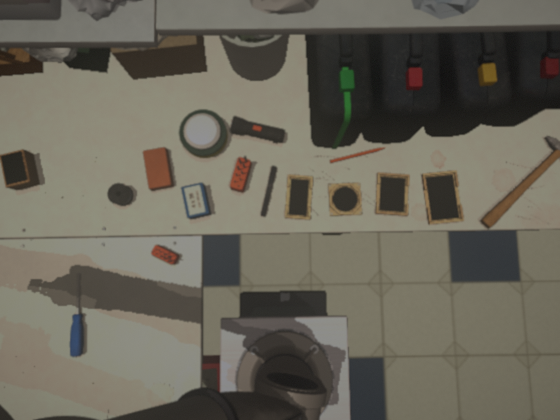

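View pics/side0.png

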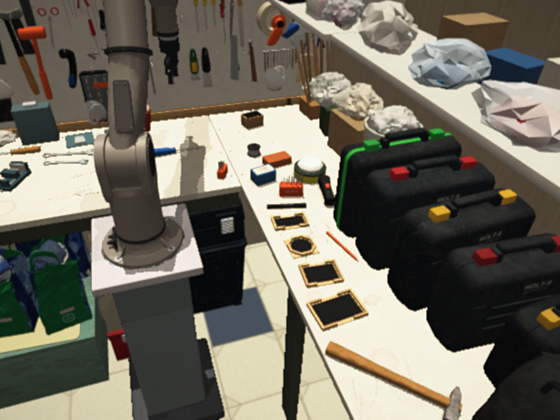

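```bash
python3 - <<'E'
from h import *
c=load('top'); P=cloud(c); im=c['pixels']
b=lambda a:np.clip(a.astype(float)*1.8,0,255).astype(np.uint8)
save('c1',cv2.resize(b(im[130:280,95:295]),None,fx=4,fy=4,interpolation=cv2.INTER_CUBIC))
save('c2',cv2.resize(b(im[160:230,270:470]),None,fx=4,fy=4,interpolation=cv2.INTER_CUBIC))
for n,(u0,v0,u1,v1),lo,hi in [('sand',(138,140,180,195),.015,.05),('screw',(178,178,214,222),.025,.06),('bit',(224,150,256,196),.025,.055),('bitsmall',(146,240,186,270),.015,.055),('reel',(102,178,140,210),.02,.05),
 ('nbits',(280,170,317,224),.007,.03),('nreel',(322,176,367,222),.007,.03),('nscrew',(370,168,414,220),.007,.03),('nsand',(416,165,468,228),.007,.03)]:
    q=P[v0:v1,u0:u1].reshape(-1,3); q=q[(q[:,2]>lo)&(q[:,2]<hi)]
    r=cv2.minAreaRect((q[:,:2]*1000).astype(np.float32)); bx=cv2.boxPoints(r)
    e=bx[1]-bx[0]; f=bx[2]-bx[1]; l=e if e@e>f@f else f
    print(n,len(q),np.round(r[0],1),np.round(r[1],1),'long',round(np.degrees(np.arctan2(l[1],l[0]))%180,1),'z',np.percentile(q[:,2],[10,50,95]).round(3))
E
```

```text
sand 964 [533.1 318.3] [102.7  60.6] long 10.1 z [0.025 0.029 0.033]
screw 759 [446.6 217.8] [80.8 57.2] long 12.3 z [0.041 0.045 0.049]
bit 429 [513.3 103.4] [37. 83.] long 163.5 z [0.036 0.041 0.046]
bitsmall 287 [312.4 296. ] [62.5 28.8] long 62.6 z [0.023 0.032 0.04 ]
reel 370 [466.9 411.5] [51.3 53.4] long 95.7 z [0.031 0.035 0.038]
nbits 313 [455. -50.] [ 78.6 112.9] long 174.7 z [0.007 0.01  0.015]
nreel 289 [ 445.1 -163.1] [82.4 85.7] long 179.4 z [0.008 0.01  0.015]
nscrew 349 [ 460.4 -283.4] [ 89.2 109.7] long 175.2 z [0.007 0.01  0.015]
nsand 450 [ 448.6 -406.2] [132.9 106.4] long 4.9 z [0.007 0.01  0.015]
```

View pics/c1.png

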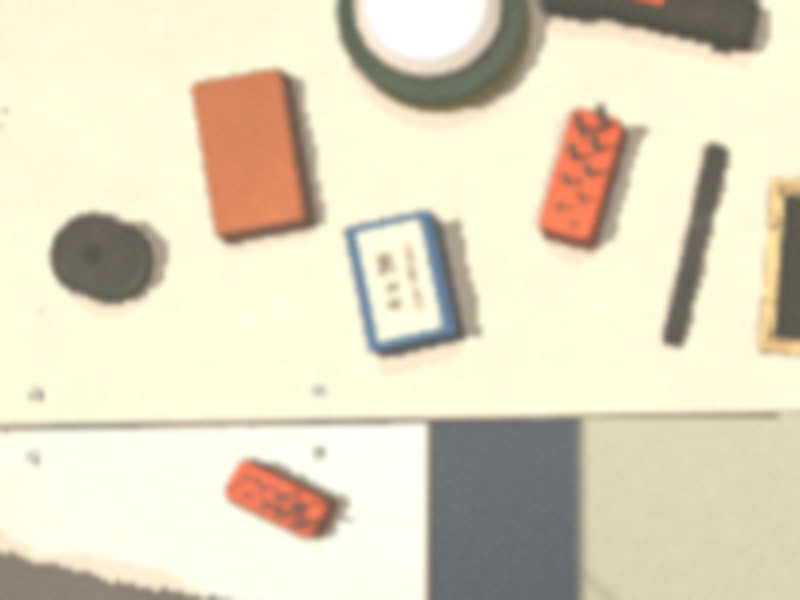

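View pics/c2.png

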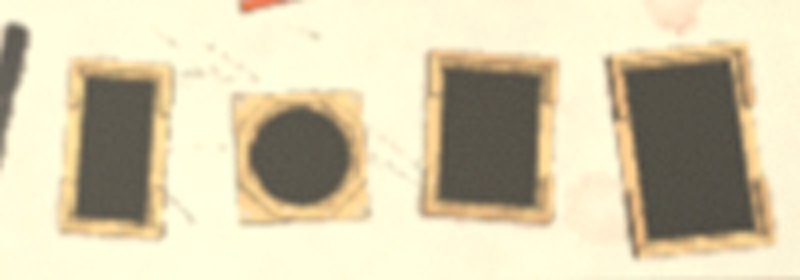

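```bash
cat >> h.py <<'E'
def go(x,y,z,ang):
    """shift (cm, tool axes) and spin to reach world mm x,y,z with tool y axis at ang deg (mod 180)"""
    from scipy.spatial.transform import Rotation as R
    o=bot.get_obs(); w=o['tool_rot']; r=R.from_quat([w[1],w[2],w[3],w[0]]); M=r.as_matrix()
    d=(np.array([x,y,z])/1000-o['eef_pos'])@M*100
    a=np.degrees(np.arctan2(M[1,1],M[0,1])); s=(a-ang+90)%180-90
    print('t',round(float(o['t']),2),'shift cm',d.round(2),'spin',round(np.radians(s),3),'now mm',(o['eef_pos']*1000).round(1),'ang',round(a,1),'tilt',M[:,2].round(3),'w',round(float(o['gripper_width']),3),'F',round(float(o['grasp_force']),1),o['contact_force'].round(1))
E
python3 - <<'E'
from h import *
c=load('top'); im=c['pixels'].astype(int)
def fit(n,m,box,z):
    u0,v0,u1,v1=box; k=np.zeros(m.shape,np.uint8); k[v0:v1,u0:u1]=m[v0:v1,u0:u1]
    k=cv2.morphologyEx(k,cv2.MORPH_OPEN,np.ones((3,3)))
    cs=cv2.findContours(k,cv2.RETR_EXTERNAL,cv2.CHAIN_APPROX_NONE)[0]; ct=max(cs,key=cv2.contourArea).reshape(-1,2)
    q=onplane(c,ct,z)[:,:2]*1000; r=cv2.minAreaRect(q.astype(np.float32)); bx=cv2.boxPoints(r)
    e=bx[1]-bx[0]; f=bx[2]-bx[1]; l=e if e@e>f@f else f
    print(n,np.round(r[0],1),np.round(r[1],1),'long',round(np.degrees(np.arctan2(l[1],l[0]))%180,1))
dark=(im.max(2)<75)
for n,b in [('nbits',(284,174,315,220)),('nreel',(328,180,362,218)),('nscrew',(374,170,411,216)),('nsand',(420,168,464,224))]: fit(n,dark,b,.004)
red=(im[...,0]>1.6*im[...,2])&(im[...,0]>60)
fit('sand',red,(138,140,180,195),.03); fit('bit',red,(224,150,256,196),.042)
c2=lambda l:[(270+(x+.5)/4-.5,160+(y+.5)/4-.5) for x,y in l]
for n,l in [('nbits',[(70,60),(173,63),(162,237),(58,233)]),('nreel',[(233,95),(363,90),(370,217),(240,224)]),('nscrew',[(427,51),(557,58),(550,221),(420,214)]),('nsand',[(606,55),(747,43),(775,243),(636,256)])]:
    p=onplane(c,c2(l),.008)[:,:2]*1000; d=p[0]-p[3]+p[1]-p[2]
    print(n,p.mean(0).round(1),'long',round(np.degrees(np.arctan2(d[1],d[0])),1),np.linalg.norm(d)/2)
go(533,318,120,100.1)
E
```

```text
nbits [455.  -42.8] [44.1 91.6] long 175.4
nreel [ 447.8 -162.9] [60.3 59.5] long 43.5
nscrew [ 458.6 -285.8] [60.9 87.2] long 174.8
nsand [ 448.3 -415.2] [112.1  69.9] long 4.9
sand [530.6 315.3] [101.6  58.3] long 10.0
bit [510.  104.2] [36.9 83.5] long 163.9
nbits [454.7 -43.1] long -4.9 113.39579644608622
nreel [ 447.3 -163. ] long 1.2 83.49015486265839
nscrew [ 458.8 -284.4] long -5.1 106.87643860020063
nsand [ 448.3 -414.8] long 4.7 131.50507995046218
t 0.1 shift cm [-40.92 -20.77  11.08] spin -0.489 now mm [207.6 641.7 230.4] ang 72.1 tilt [-0.    -0.002 -1.   ] w 1.0 F 0.0 [ 0.4 -0.4  0.3]
```

Lookalikes, in top-view pixels: bit stands at (240,174), measured 83x37 mm and chosen, and (166,254), 62x29 mm, a decoy. The only brick-shaped block is at (158,168), the screw box is at (195,200), and the reel is at (120,194). The dark box at (18,168) is not needed. The crop confirms these choices. I'll start with the sanding block.

```bash
python3 -m jog '[[-3,-1.5,1,-0.05],[-7,-3.5,2,-0.12],[-11,-5.5,3,-0.2],[-15,-7.5,4,-0.28],[-19,-9.5,5,-0.35],[-23,-11.5,6,-0.42],[-27,-13.5,7,-0.49],[-31,-15.5,8,-0.49],[-35,-17.5,9,-0.49],[-38,-19.3,10,-0.49],[-40.2,-20.5,11,-0.49],[-40.9,-20.7,11.1,-0.49],[-40.9,-20.7,11.1,-0.49],[-40.9,-20.7,11.1,-0.49]]' -1 40; python3 -c "
from h import *
go(532,317,2,100)"
```

```text
t: 1.27
eef_pos: [0.5337, 0.3177, 0.1195]
tool_rot: [-0.001, -0.087, 0.996, -0.001]
contact_force: [-0.6, 0.2, 0.1]
gripper_width: 1.0
grasp_force: 0.0
t 1.27 shift cm [ 0.16 -0.02 11.75] spin -0.001 now mm [533.7 317.7 119.5] ang 100.0 tilt [-0.001 -0.001 -1.   ] w 1.0 F 0.0 [-0.6  0.2  0.1]
```

```bash
python3 -m jog '[[0.15,0,3,0],[0.15,0,6,0],[0.15,0,9,0],[0.15,0,10.7,0],[0.15,0,11.5,0],[0.15,0,11.7,0],[0.15,0,11.7,0]]' && python3 -m jog '[[0,0,0,0],[0,0,0,0],[0,0,0,0],[0,0,0,0],[0,0,0,0],[0,0,0,0],[0,0,0,0],[0,0,0,0],[0,0,0,0],[0,0,0,0]]' 1 40; python3 -c "
from h import *
c=cap('side');save('g1',cv2.resize(c['pixels'][90:240,200:400],None,fx=3,fy=3))
go(450,150,170,95)"
```

```text
t: 1.85
eef_pos: [0.5312, 0.3204, 0.0036]
tool_rot: [-0.0, -0.089, 0.996, 0.0]
contact_force: [0.6, -0.3, 0.6]
gripper_width: 1.0
grasp_force: 0.0
t: 2.68
eef_pos: [0.5327, 0.3199, 0.0051]
tool_rot: [0.001, -0.088, 0.996, 0.001]
contact_force: [-1.4, -0.5, 6.9]
gripper_width: 0.708
grasp_force: 44.9
t 2.73 shift cm [ 11.09 -15.25 -16.54] spin 0.09 now mm [532.7 320.    5.1] ang 100.2 tilt [ 0.002  0.002 -1.   ] w 0.716 F 44.9 [-1.7  0.3  5.7]
```

View pics/g1.png

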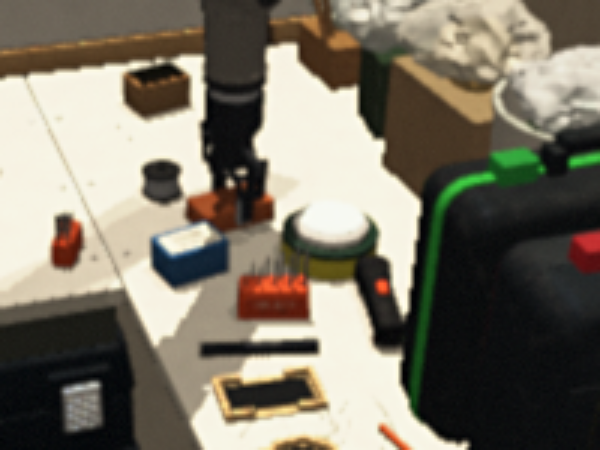

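```bash
python3 -m jog '[[0,0,-1,0],[0,0,-3,0],[0,0,-6,0],[0,0,-9,0],[0,0,-12,0],[0.7,-1,-14.5,0],[2,-3,-16,0],[4,-5.5,-16.5,0.02],[6,-8.5,-16.5,0.04],[8,-11.5,-16.5,0.06],[10,-14,-16.5,0.08],[11,-15.2,-16.5,0.09],[11,-15.2,-16.5,0.09]]'; python3 -c "
from h import *
go(449,-414,170,94.8)"
```

```text
t: 3.82
eef_pos: [0.448, 0.1459, 0.1688]
tool_rot: [-0.001, -0.041, 0.999, -0.001]
contact_force: [-0.8, -0.4, -1.4]
gripper_width: 0.71
grasp_force: 43.9
t 3.82 shift cm [ 4.490e+00 -5.581e+01 -4.000e-02] spin -0.002 now mm [448.  145.9 168.8] ang 94.7 tilt [-0.001 -0.002 -1.   ] w 0.71 F 43.9 [-0.8 -0.4 -1.4]
```

```bash
python3 -m jog '[[0.1,-1.5,0,0],[0.4,-4.5,0,0],[0.6,-8,0,0],[0.9,-11.5,0,0],[1.2,-15,0,0],[1.5,-18.5,0,0],[1.8,-22,0,0],[2,-25.5,0,0],[2.3,-29,0,0],[2.6,-32.5,0,0],[2.9,-36,0,0],[3.2,-39.5,0,0],[3.5,-43,0,0],[3.7,-46.5,0,0],[4,-50,0,0],[4.2,-53,0,0],[4.4,-55,0,0],[4.5,-55.8,0,0],[4.5,-55.8,0,0],[4.5,-55.8,0,0]]'; python3 -c "
from h import *
go(449,-414,60,94.8)"
```

```text
t: 5.48
eef_pos: [0.4545, -0.4085, 0.1682]
tool_rot: [0.0, -0.044, 0.999, 0.001]
contact_force: [-0.1, 1.0, -2.6]
gripper_width: 0.709
grasp_force: 43.9
t 5.48 shift cm [ 0.6  -0.51 10.82] spin 0.004 now mm [ 454.5 -408.5  168.2] ang 95.0 tilt [ 0.     0.001 -1.   ] w 0.709 F 43.9 [-0.1  1.  -2.6]
```

```bash
python3 -m jog '[[0,0,0,0],[0,0,1,0],[0,0,3,0],[0,0,6,0],[0,0,9,0],[0,0,11,0],[0,0,11,0],[0,0,11,0],[0,0,11,0]]'; python3 -c "
from h import *
go(449,-414,12,94.8);c=cap('top');save('p1',cv2.resize(c['pixels'][140:250,360:500],None,fx=4,fy=4))"
```

```text
t: 6.23
eef_pos: [0.4548, -0.4096, 0.0593]
tool_rot: [0.001, -0.044, 0.999, -0.0]
contact_force: [0.2, -0.2, -2.0]
gripper_width: 0.713
grasp_force: 44.1
t 6.23 shift cm [ 0.62 -0.38  4.73] spin 0.004 now mm [ 454.8 -409.6   59.3] ang 95.0 tilt [ 0.001 -0.001 -1.   ] w 0.713 F 44.1 [ 0.2 -0.2 -2. ]
```

View pics/p1.png

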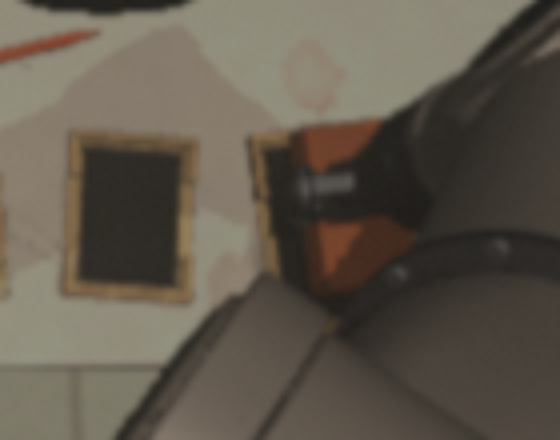

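```bash
python3 -m jog '[[0.3,-0.2,1,0],[0.6,-0.4,2.5,0],[0.6,-0.4,4,0],[0.6,-0.4,4.5,0],[0.6,-0.4,4.7,0],[0.6,-0.4,4.7,0],[0.6,-0.4,4.7,0]]'; python3 -c "
from h import *
go(449,-414,7,94.8);"
```

```text
t: 6.87
eef_pos: [0.4488, -0.4146, 0.012]
tool_rot: [0.001, -0.044, 0.999, -0.0]
contact_force: [-0.1, 0.8, -0.9]
gripper_width: 0.709
grasp_force: 44.2
t 6.87 shift cm [-0.02  0.05  0.5 ] spin 0.003 now mm [ 448.8 -414.6   12. ] ang 95.0 tilt [ 0.001 -0.001 -1.   ] w 0.709 F 44.2 [-0.1  0.8 -0.9]
```

```bash
python3 -m jog '[[0,0,0.15,0],[0,0,0.3,0],[0,0,0.4,0],[0,0,0.4,0],[0,0,0.4,0]]' && python3 -m jog '[[0,0,0,0],[0,0,0,0],[0,0,0,0],[0,0,0,0],[0,0,0,0],[0,0,0,0]]' -1 && python3 -m jog '[[0,0,-1,0],[0,0,-3,0],[0,0,-6,0],[0,0,-9,0],[0,0,-12,0],[0,0,-14,0],[0,0,-16,0],[-0.3,3,-16,0],[-0.6,6,-16,0],[-1,10,-16,0],[-1.3,14,-16,0],[-1.6,18,-16,0],[-2,22,-16,0],[-2,24,-16,0],[-2,25,-16,0],[-2,25,-16,0],[-2,25,-16,0]]';  python3 -c "
from h import *
go(447,217,150,102.3)
c=cap('top');save('p2',cv2.resize(c['pixels'][130:250,380:500],None,fx=4,fy=4))"
```

```text
t: 7.28
eef_pos: [0.4489, -0.4146, 0.0091]
tool_rot: [0.001, -0.044, 0.999, -0.0]
contact_force: [-2.3, 2.5, 12.4]
gripper_width: 0.709
grasp_force: 45.8
t: 7.78
eef_pos: [0.4483, -0.4141, 0.0071]
tool_rot: [-0.0, -0.044, 0.999, 0.0]
contact_force: [0.3, -0.1, 0.0]
gripper_width: 0.999
grasp_force: 0.0
t: 9.2
eef_pos: [0.4467, -0.1644, 0.1678]
tool_rot: [0.0, -0.043, 0.999, -0.0]
contact_force: [-0.1, -0.5, 0.6]
gripper_width: 1.002
grasp_force: 0.0
t 9.2 shift cm [-3.34 37.99  1.75] spin -0.128 now mm [ 446.7 -164.4  167.8] ang 95.0 tilt [ 0.001 -0.001 -1.   ] w 1.002 F 0.0 [-0.1 -0.5  0.6]
```

View pics/p2.png

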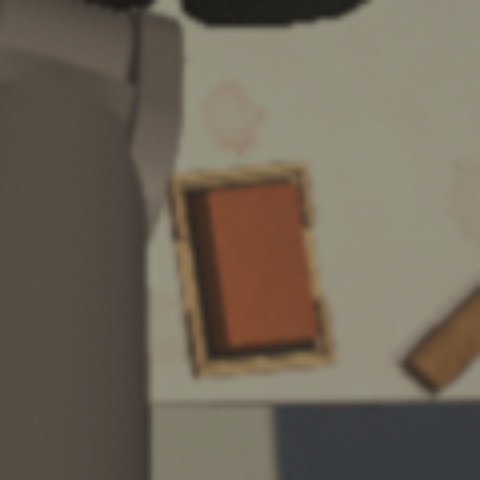

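The picture shows the sanding block inside its nest, with its top centred near crop (262,265) and lips visible all round. Next is the screw box.

```bash
python3 -m jog '[[-0.1,1.5,0,0],[-0.4,5,0.3,0],[-0.8,9,0.6,-0.02],[-1.1,13,0.9,-0.04],[-1.5,17,1.2,-0.06],[-1.8,21,1.4,-0.08],[-2.2,25,1.6,-0.1],[-2.5,29,1.7,-0.12],[-2.9,33,1.7,-0.128],[-3.2,36,1.7,-0.128],[-3.3,37.5,1.7,-0.128],[-3.3,38,1.7,-0.128],[-3.3,38,1.7,-0.128],[-3.3,38,1.7,-0.128],[-3.3,38,1.7,-0.128],[-3.3,38,1.7,-0.128]]'; python3 -c "
from h import *
go(446.6,217.5,14,102.3)"
```

```text
t: 10.58
eef_pos: [0.4468, 0.216, 0.1503]
tool_rot: [-0.0, -0.106, 0.994, -0.0]
contact_force: [0.0, -0.2, -0.3]
gripper_width: 0.999
grasp_force: 0.0
t 10.58 shift cm [-0.02  0.16 13.63] spin -0.003 now mm [446.8 216.  150.3] ang 102.1 tilt [-0.    -0.001 -1.   ] w 0.999 F 0.0 [ 0.  -0.2 -0.3]
```

```bash
python3 -m jog '[[0,0.1,2,0],[0,0.15,5,0],[0,0.15,8,0],[0,0.15,11,0],[0,0.15,12.8,0],[0,0.15,13.6,0],[0,0.15,13.6,0],[0,0.15,13.6,0]]' && python3 -m jog '[[0,0,0,0],[0,0,0,0],[0,0,0,0],[0,0,0,0],[0,0,0,0],[0,0,0,0],[0,0,0,0],[0,0,0,0],[0,0,0,0],[0,0,0,0]]' 1 60; python3 -c "
from h import *
go(458,-284,180,85)"
```

```text
t: 11.25
eef_pos: [0.4464, 0.2191, 0.0148]
tool_rot: [0.0, -0.107, 0.994, -0.0]
contact_force: [-0.3, 0.4, 0.8]
gripper_width: 1.002
grasp_force: 0.0
t: 12.08
eef_pos: [0.447, 0.2198, 0.0158]
tool_rot: [0.001, -0.107, 0.994, 0.0]
contact_force: [-0.9, -1.0, 7.8]
gripper_width: 0.636
grasp_force: 62.8
t 12.08 shift cm [  9.62 -49.45 -16.47] spin 0.302 now mm [447.  219.8  15.8] ang 102.3 tilt [ 0.002  0.001 -1.   ] w 0.636 F 62.8 [-0.9 -1.   7.8]
```

```bash
python3 -m jog '[[0,0,-1,0],[0,0,-3,0],[0,0,-6,0],[0,0,-9,0],[0,0,-12,0],[0,0,-15,0],[0,0,-16.2,0],[0,0,-16.4,0],[0.3,-1.5,-16.4,0.02],[0.9,-4.5,-16.4,0.05],[1.5,-8,-16.4,0.1],[2.3,-12,-16.4,0.15],[3.1,-16,-16.4,0.2],[3.8,-19.5,-16.4,0.25],[4.5,-23,-16.4,0.3],[5.2,-26.5,-16.4,0.3],[5.8,-30,-16.4,0.3],[6.2,-32,-16.4,0.3],[6.4,-33,-16.4,0.3],[6.4,-33,-16.4,0.3]]'; python3 -m jog '[[0,0,0,0],[0,0,0,0]]'; python3 -c "
from h import *
go(458.5,-284.5,180,85)"
```

```text
t: 13.75
eef_pos: [0.4519, -0.1198, 0.1771]
tool_rot: [-0.001, 0.045, 0.999, -0.001]
contact_force: [0.2, -0.5, -4.0]
gripper_width: 0.632
grasp_force: 65.2
t: 13.92
eef_pos: [0.4531, -0.1155, 0.1775]
tool_rot: [-0.001, 0.042, 0.999, 0.0]
contact_force: [-0.7, 0.7, -4.1]
gripper_width: 0.631
grasp_force: 65.2
t 13.92 shift cm [ -1.96 -16.79  -0.26] spin 0.003 now mm [ 453.1 -115.5  177.5] ang 85.2 tilt [-0.002  0.001 -1.   ] w 0.631 F 65.2 [-0.7  0.7 -4.1]
```

```bash
python3 -m jog '[[-0.2,-1.5,0,0],[-0.5,-4.5,0,0],[-0.9,-8,0,0],[-1.4,-12,0,0],[-1.8,-15,0,0],[-1.95,-16.5,0,0],[-1.95,-16.8,0,0],[-1.95,-16.8,0.5,0],[-1.95,-16.8,2,0],[-1.95,-16.8,5,0],[-1.95,-16.8,8,0],[-1.95,-16.8,10.5,0],[-1.95,-16.8,11.5,0],[-1.95,-16.8,11.5,0],[-1.95,-16.8,11.5,0],[-1.95,-16.8,11.5,0]]'; python3 -c "
from h import *
go(458.5,-284.5,23,85)"
```

```text
t: 15.25
eef_pos: [0.4604, -0.2854, 0.0647]
tool_rot: [0.001, 0.042, 0.999, -0.0]
contact_force: [0.8, -0.8, -3.1]
gripper_width: 0.631
grasp_force: 65.1
t 15.25 shift cm [0.2  0.08 4.16] spin 0.003 now mm [ 460.4 -285.4   64.7] ang 85.2 tilt [ 0.002 -0.001 -1.   ] w 0.631 F 65.1 [ 0.8 -0.8 -3.1]
```

```bash
python3 -m jog '[[0.1,0.1,1,0],[0.2,0.1,2.5,0],[0.2,0.1,3.5,0],[0.2,0.1,4.1,0],[0.2,0.1,4.3,0],[0.2,0.1,4.45,0],[0.2,0.1,4.5,0],[0.2,0.1,4.5,0],[0.2,0.1,4.5,0]]' && python3 -m jog '[[0,0,0,0],[0,0,0,0],[0,0,0,0],[0,0,0,0],[0,0,0,0],[0,0,0,0]]' -1 && python3 -m jog '[[0,0,-1,0],[0,0,-3,0],[0,0,-6,0],[0,0,-9,0],[0,0,-12,0],[0,0,-14,0],[0,0,-16,0],[0.2,3,-16,0],[0.4,6,-16,0],[0.6,10,-16,0],[0.8,14,-16,0],[1,18,-16,0],[1,22,-16,0],[1,24,-16,0],[1,25,-16,0],[1,25,-16,0],[1,25,-16,0]]';  python3 -c "
from h import *
go(511.5,104,180,73.7)
c=cap('top');save('p3',cv2.resize(c['pixels'][140:250,340:480],None,fx=4,fy=4))"
```

```text
t: 16.0
eef_pos: [0.4566, -0.284, 0.0198]
tool_rot: [-0.0, 0.043, 0.999, 0.001]
contact_force: [-6.7, 4.3, 14.7]
gripper_width: 0.635
grasp_force: 67.5
t: 16.5
eef_pos: [0.4573, -0.2845, 0.0183]
tool_rot: [0.0, 0.042, 0.999, -0.0]
contact_force: [0.0, -0.2, 0.1]
gripper_width: 1.002
grasp_force: 0.0
t: 17.92
eef_pos: [0.4683, -0.0354, 0.1786]
tool_rot: [0.0, 0.043, 0.999, -0.0]
contact_force: [0.1, 0.5, 0.0]
gripper_width: 1.0
grasp_force: 0.0
t 17.92 shift cm [-3.11 14.26 -0.15] spin 0.199 now mm [468.3 -35.4 178.6] ang 85.1 tilt [ 0.    -0.001 -1.   ] w 1.0 F 0.0 [0.1 0.5 0. ]
```

View pics/p3.png

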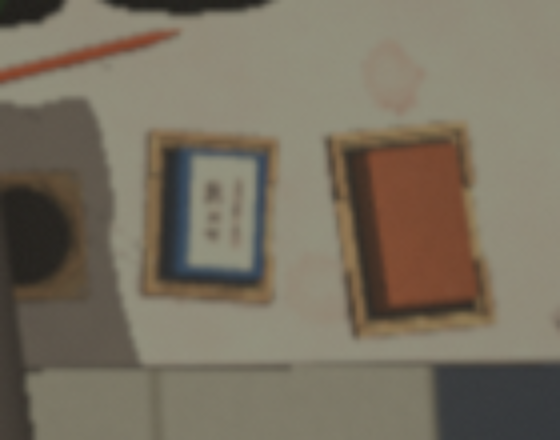

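The box of screws sits inside its nest, with the label centred near crop (222,213), and the sanding block is next to it at (418,228). Next is the bit stand, the 83x37 mm one.

```bash
python3 -m jog '[[-0.3,1.5,0,0.03],[-1,4.5,0,0.08],[-1.8,8,0,0.14],[-2.5,11.5,0,0.2],[-3,13.5,0,0.2],[-3.1,14.2,0,0.2],[-3.1,14.2,0,0.2],[-3.1,14.2,0,0.2],[-3.1,14.2,0,0.2],[-3.1,14.2,0,0.2]]' -0.2 50; python3 -c "
from h import *
go(511.5,104,25,73.7)"
```

```text
t: 18.8
eef_pos: [0.5111, 0.102, 0.1783]
tool_rot: [-0.0, 0.144, 0.99, -0.0]
contact_force: [0.4, -0.6, 0.7]
gripper_width: 0.597
grasp_force: 0.0
t 18.8 shift cm [ 0.02  0.21 15.33] spin -0.004 now mm [511.1 102.  178.3] ang 73.5 tilt [-0.    -0.001 -1.   ] w 0.597 F 0.0 [ 0.4 -0.6  0.7]
```

```bash
python3 -m jog '[[0,0.1,2,0],[0,0.1,5,0],[0,0.1,8,0],[0,0.1,11,0],[0,0.1,13.5,0],[0,0.1,14.6,0],[0,0.1,15.1,0],[0,0.1,15.2,0],[0,0.1,15.2,0]]' && python3 -m jog '[[0,0,0,0],[0,0,0,0],[0,0,0,0],[0,0,0,0],[0,0,0,0],[0,0,0,0],[0,0,0,0],[0,0,0,0]]' 1 50; python3 -c "
from h import *
go(455,-43,200,85.2)
c=cap('side');save('g3',cv2.resize(c['pixels'][120:240,220:380],None,fx=4,fy=4))"
```

```text
t: 19.55
eef_pos: [0.5124, 0.1051, 0.0272]
tool_rot: [0.001, 0.142, 0.99, 0.0]
contact_force: [0.5, 0.2, -0.7]
gripper_width: 0.597
grasp_force: 0.0
t: 20.22
eef_pos: [0.5127, 0.1055, 0.028]
tool_rot: [0.001, 0.142, 0.99, 0.001]
contact_force: [-0.4, -0.9, 5.6]
gripper_width: 0.388
grasp_force: 49.7
t 20.22 shift cm [  1.32 -15.85 -17.23] spin -0.201 now mm [512.7 105.5  28. ] ang 73.7 tilt [ 0.003  0.001 -1.   ] w 0.388 F 49.7 [-0.4 -0.9  5.6]
```

View pics/g3.png

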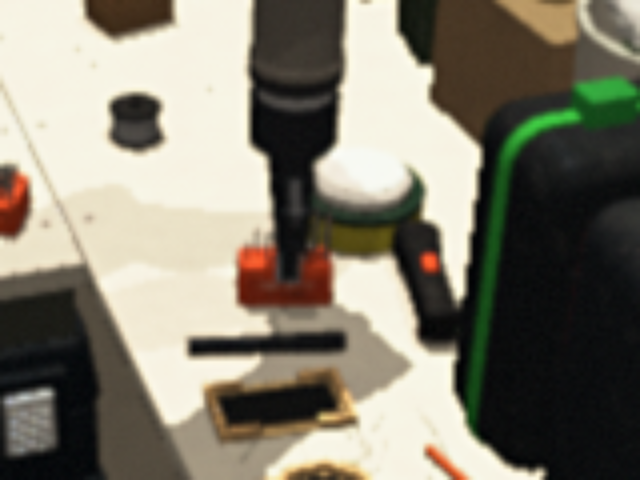

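```bash
python3 -m jog '[[0,0,-1,0],[0,0,-3,0],[0,0,-6,0],[0,0,-9,0],[0,0,-11,0],[0,0,-12,0],[0.1,-1.5,-12,-0.03],[0.4,-4,-12,-0.08],[0.7,-7,-12,-0.13],[0.9,-10,-12,-0.18],[1.1,-13,-12,-0.2],[1.3,-15,-12,-0.2],[1.3,-15.8,-12,-0.2],[1.3,-15.8,-12,-0.2],[1.3,-15.8,-12,-0.2],[1.3,-15.8,-11.5,-0.2],[1.3,-15.8,-11,-0.2],[1.3,-15.8,-11,-0.2]]'; python3 -c "
from h import *
go(454.5,-43,60,85.2)"
```

```text
t: 21.77
eef_pos: [0.4543, -0.0413, 0.1351]
tool_rot: [-0.001, 0.041, 0.999, -0.0]
contact_force: [-0.5, 0.3, -2.7]
gripper_width: 0.385
grasp_force: 51.0
t 21.77 shift cm [-0.05 -0.16  7.51] spin 0.001 now mm [454.3 -41.3 135.1] ang 85.3 tilt [-0.002  0.    -1.   ] w 0.385 F 51.0 [-0.5  0.3 -2.7]
```

```bash
python3 -m jog '[[0,-0.1,1,0],[0,-0.2,3,0],[0,-0.2,5.5,0],[0,-0.2,7,0],[0,-0.2,7.5,0],[0,-0.2,7.5,0],[0,-0.2,7.5,0]]'; python3 -c "
from h import *
go(454.5,-43,31,85.2)"
```

```text
t: 22.35
eef_pos: [0.4548, -0.0445, 0.0613]
tool_rot: [-0.0, 0.042, 0.999, -0.0]
contact_force: [-0.9, 0.4, -3.0]
gripper_width: 0.387
grasp_force: 51.0
t 22.35 shift cm [0.04 0.15 3.03] spin -0.001 now mm [454.8 -44.5  61.3] ang 85.2 tilt [-0. -0. -1.] w 0.387 F 51.0 [-0.9  0.4 -3. ]
```

Open only part way so that the fingers stay close, then rise straight up past the bits.

```bash
python3 -m jog '[[0,0.1,1,0],[0,0.1,2,0],[0,0.1,2.5,0],[0,0.1,2.8,0],[0,0.1,2.95,0],[0,0.1,3,0],[0,0.1,3,0]]' && python3 -m jog '[[0,0,0,0],[0,0,0,0],[0,0,0,0],[0,0,0,0],[0,0,0,0],[0,0,0,0]]' 0 && python3 -m jog '[[0,0,-1,0],[0,0,-3,0],[0,0,-6,0],[0,0,-9,0],[0,0,-12,0],[0,0,-14,0],[0,0,-15,0],[0,3,-15,0],[0,6,-15,0],[0,10,-15,0],[0,14,-15,0],[0,18,-15,0],[0,22,-15,0],[0,24,-15,0],[0,25,-15,0],[0,25,-15,0],[0,25,-15,0]]';  python3 -c "
from h import *
go(467,411.5,120,96)
c=cap('top');save('p4',cv2.resize(c['pixels'][140:240,270:470],None,fx=4,fy=4))
P=cloud(c); q=P[176:216,106:136].reshape(-1,3); q=q[(q[:,2]>.02)&(q[:,2]<.06)];print(cv2.minAreaRect((q[:,:2]*1000).astype(np.float32)),(q.mean(0)*1000).round(1))"
```

```text
t: 22.93
eef_pos: [0.4541, -0.0436, 0.032]
tool_rot: [-0.001, 0.043, 0.999, 0.0]
contact_force: [-4.8, 0.7, 10.3]
gripper_width: 0.384
grasp_force: 52.9
t: 23.43
eef_pos: [0.4547, -0.0436, 0.0313]
tool_rot: [0.0, 0.042, 0.999, -0.0]
contact_force: [-0.2, -0.2, 0.1]
gripper_width: 0.496
grasp_force: 0.0
t: 24.85
eef_pos: [0.4755, 0.204, 0.1808]
tool_rot: [-0.001, 0.043, 0.999, -0.001]
contact_force: [0.6, -2.0, 0.3]
gripper_width: 0.5
grasp_force: 0.0
t 24.85 shift cm [ 2.61 20.61  6.05] spin -0.19 now mm [475.5 204.  180.8] ang 85.1 tilt [-0.001 -0.001 -1.   ] w 0.5 F 0.0 [ 0.6 -2.   0.3]
((466.7157897949219, 411.19189453125), (51.83972930908203, 51.295989990234375), 5.394233226776123) [466.8 410.5  34.3]
```

View pics/p4.png

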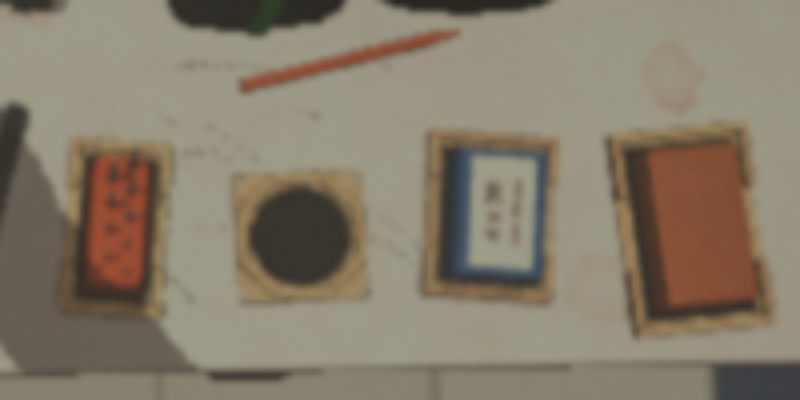

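The bit stand is in its nest at crop (118,222), and the other two are unchanged at (497,213) and (700,228). Now the reel.

```bash
python3 -m jog '[[0.2,1.5,0,0],[0.6,4.5,1,0],[1,8,2,0],[1.5,12,3,0],[2,16,4.5,0],[2.4,19,5.5,0],[2.6,20.4,6,0],[2.6,20.6,6,0],[2.6,20.6,6,0],[2.6,20.6,6,0],[2.6,20.6,6,0]]' -1 40; python3 -c "
from h import *
go(466.8,411.2,8,85)"
```

```text
t: 25.82
eef_pos: [0.4689, 0.4101, 0.122]
tool_rot: [0.001, 0.044, 0.999, -0.0]
contact_force: [-0.6, 0.1, 1.1]
gripper_width: 0.996
grasp_force: 0.0
t 25.82 shift cm [ 0.23  0.1  11.4 ] spin -0.001 now mm [468.9 410.1 122. ] ang 84.9 tilt [ 0.001 -0.001 -1.   ] w 0.996 F 0.0 [-0.6  0.1  1.1]
```

```bash
python3 -m jog '[[0.1,0.1,2,0],[0.2,0.1,5,0],[0.2,0.1,8,0],[0.2,0.1,10.2,0],[0.2,0.1,11.1,0],[0.2,0.1,11.4,0],[0.2,0.1,11.4,0],[0.2,0.1,11.4,0]]' && python3 -m jog '[[0,0,0,0],[0,0,0,0],[0,0,0,0],[0,0,0,0],[0,0,0,0],[0,0,0,0],[0,0,0,0],[0,0,0,0],[0,0,0,0]]' 1 40 && python3 -m jog '[[0,0,-0.5,0],[0,0,-1,0],[0,0,-2,0],[0,0,-3,0],[0,0,-3,0],[0,0,-3,0]]'; python3 -c "
from h import *
go(447.5,-163,190,85)
c=cap('side');save('g4',cv2.resize(c['pixels'][100:210,190:340],None,fx=4,fy=4))"
```

```text
t: 26.48
eef_pos: [0.4666, 0.4144, 0.0089]
tool_rot: [0.001, 0.043, 0.999, 0.001]
contact_force: [-0.4, -1.0, 0.3]
gripper_width: 1.0
grasp_force: 0.0
t: 27.23
eef_pos: [0.466, 0.4141, 0.0088]
tool_rot: [0.0, 0.043, 0.999, 0.0]
contact_force: [-1.7, -3.2, 9.4]
gripper_width: 0.596
grasp_force: 39.9
t: 27.73
eef_pos: [0.466, 0.4148, 0.0384]
tool_rot: [0.001, 0.042, 0.999, 0.001]
contact_force: [0.9, -0.2, -3.0]
gripper_width: 0.6
grasp_force: 42.2
t 27.73 shift cm [ -3.07 -57.7  -15.25] spin 0.003 now mm [466.  414.8  38.4] ang 85.1 tilt [ 0.001  0.002 -1.   ] w 0.6 F 42.2 [ 0.9 -0.2 -3. ]
```

View pics/g4.png

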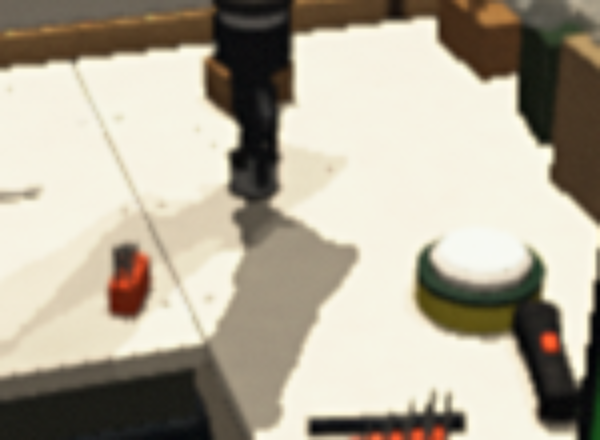

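```bash
python3 -m jog '[[0,0,-1,0],[0,0,-3,0],[0,0,-6,0],[0,0,-9,0],[0,0,-12,0],[-0.1,-1,-14,0],[-0.2,-3,-15,0],[-0.4,-6,-15,0],[-0.6,-9.5,-15,0],[-0.8,-13,-15,0],[-1,-16.5,-15,0],[-1.2,-20,-15,0],[-1.4,-23.5,-15,0],[-1.6,-27,-15,0],[-1.8,-30.5,-15,0],[-2,-34,-15,0],[-2.2,-37.5,-15,0],[-2.4,-40,-15,0],[-2.5,-41,-15,0],[-2.5,-41,-15,0]]' && python3 -m jog '[[0,0,0,0],[0,0,0,0],[0,0,0,0]]' && python3 -c "
from h import *
go(447.5,-163,190,85)"
```

```text
t: 29.45
eef_pos: [0.4552, 0.0007, 0.1876]
tool_rot: [0.0, 0.045, 0.999, -0.0]
contact_force: [0.6, 1.1, -2.6]
gripper_width: 0.597
grasp_force: 42.5
t: 29.7
eef_pos: [0.4557, 0.0053, 0.1873]
tool_rot: [-0.0, 0.041, 0.999, 0.0]
contact_force: [0.4, 0.7, -2.5]
gripper_width: 0.597
grasp_force: 42.5
t 29.7 shift cm [ -0.56 -16.84  -0.28] spin 0.005 now mm [455.7   5.3 187.3] ang 85.3 tilt [-0.     0.001 -1.   ] w 0.597 F 42.5 [ 0.4  0.7 -2.5]
```

```bash
python3 -m jog '[[0,-1.5,0,0],[-0.1,-4.5,0,0],[-0.3,-8,0,0],[-0.4,-12,0,0],[-0.5,-15,0,0],[-0.55,-16.5,0,0],[-0.55,-16.8,0,0],[-0.55,-16.8,0.5,0],[-0.55,-16.8,2,0],[-0.55,-16.8,5,0],[-0.55,-16.8,8,0],[-0.55,-16.8,11,0],[-0.55,-16.8,12.7,0],[-0.55,-16.8,13.2,0],[-0.55,-16.8,13.2,0],[-0.55,-16.8,13.2,0],[-0.55,-16.8,13.2,0]]'; python3 -c "
from h import *
go(447.5,-163,12.5,85)"
```

```text
t: 31.12
eef_pos: [0.4482, -0.164, 0.0564]
tool_rot: [0.001, 0.042, 0.999, 0.0]
contact_force: [-0.2, -0.3, -2.8]
gripper_width: 0.591
grasp_force: 42.8
t 31.12 shift cm [0.08 0.09 4.39] spin 0.003 now mm [ 448.2 -164.    56.4] ang 85.2 tilt [ 0.002 -0.    -1.   ] w 0.591 F 42.8 [-0.2 -0.3 -2.8]
```

```bash
python3 -m jog '[[0.1,0.1,1,0],[0.1,0.1,2.5,0],[0.1,0.1,3.5,0],[0.1,0.1,4,0],[0.1,0.1,4.2,0],[0.1,0.1,4.35,0],[0.1,0.1,4.4,0],[0.1,0.1,4.4,0]]' && python3 -m jog '[[0,0,0,0],[0,0,0,0],[0,0,0,0],[0,0,0,0],[0,0,0,0],[0,0,0,0]]' -0.8 && python3 -m jog '[[0,0,-1,0],[0,0,-3,0],[0,0,-6,0],[0,0,-9,0],[0,0,-12,0],[0,0,-14,0],[0,0,-16,0],[0,3,-16,0],[0,6,-16,0],[0,10,-16,0],[0,14,-16,0],[0,18,-16,0],[0,22,-16,0],[0,26,-16,0],[0,30,-16,0],[0,34,-16,0],[0,36,-16,0],[0,37,-16,0],[0,37,-16,0]]';  python3 - <<'E'
from h import *
c=cap('top');save('p5',cv2.resize(c['pixels'][140:240,270:470],None,fx=4,fy=4))
P=cloud(c)
for n,(u0,v0,u1,v1),lo,hi,h,N in [('bits',(283,172,316,222),.028,.056,42,(455,-43)),('reel',(326,178,364,222),.024,.06,35,(447.5,-163)),('screw',(370,168,414,220),.028,.07,45,(458.7,-285)),('sand',(416,165,468,228),.022,.055,30,(448.3,-415))]:
    q=P[v0:v1,u0:u1].reshape(-1,3); q=q[(q[:,2]>lo)&(q[:,2]<hi)]
    r=cv2.minAreaRect((q[:,:2]*1000).astype(np.float32)); b=cv2.boxPoints(r); e=b[1]-b[0]; f=b[2]-b[1]; l=e if e@e>f@f else f
    print(n,np.round(r[0],1),np.round(r[1],1),'off',np.round(np.array(r[0])-N,1),'long',round(np.degrees(np.arctan2(l[1],l[0]))%180,1),'underside',np.percentile(q[:,2]*1000-h,[25,50,75]).round(1))
go(450,200,180,85)
E
```

```text
t: 31.78
eef_pos: [0.4453, -0.1631, 0.0126]
tool_rot: [-0.0, 0.043, 0.999, 0.001]
contact_force: [-6.2, 3.0, 19.5]
gripper_width: 0.596
grasp_force: 43.9
t: 32.28
eef_pos: [0.4461, -0.1633, 0.0113]
tool_rot: [0.0, 0.042, 0.999, -0.0]
contact_force: [0.9, 0.4, -0.1]
gripper_width: 0.901
grasp_force: 0.0
t: 33.87
eef_pos: [0.4771, 0.2075, 0.1716]
tool_rot: [0.0, 0.041, 0.999, 0.0]
contact_force: [-0.5, -1.8, 0.1]
gripper_width: 0.899
grasp_force: 0.0
bits [454.3 -44.6] [37.4 81.2] off [-0.7 -1.6] long 175.1 underside [1.1 3.1 4.9]
reel [ 447.5 -162.5] [53.4 51.4] off [0.  0.5] long 87.9 underside [2.1 3.6 5.1]
screw [ 455.8 -283.2] [56.7 80.8] off [-2.9  1.8] long 175.0 underside [2.1 3.9 5.3]
sand [ 448.5 -412.9] [101.7  60.5] off [0.2 2.1] long 5.1 underside [1.6 3.3 5. ]
t 33.92 shift cm [ 2.67 -0.73 -0.85] spin 0.003 now mm [477.2 205.  171.5] ang 85.2 tilt [-0.    -0.001 -1.   ] w 0.898 F 0.0 [ 0.2 -0.7 -0.1]
```

View pics/p5.png

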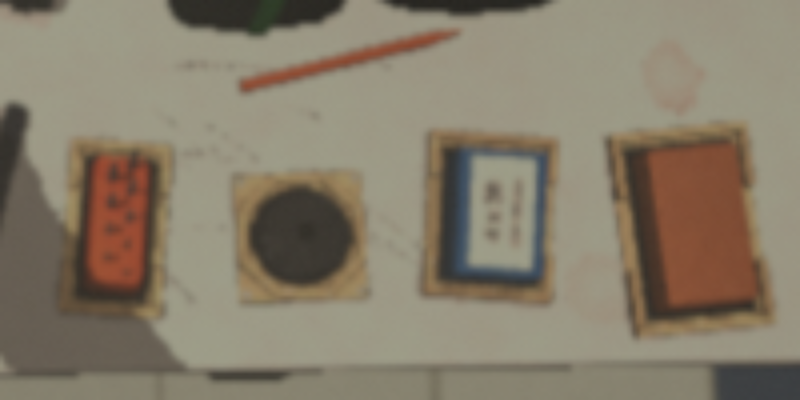

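All four sit flat in their nests: bit stand at crop (118,222), reel at (302,235), screw box at (497,213) and sanding block at (700,228). Offsets are under 4 mm and undersides are about 4 mm above the bench, so I'm handing in.

```bash
python3 -c "
from station import bot
print(bot.hand_in())"
```

```text
the job is handed in; nothing more can be done
None
```

The job is handed in at about 34 s of the 112 s allowed: the sanding block, screw box, bit stand and solder reel each measured flat, square and within 4 mm of centre in their own nests and let go, though the hand-in returned no verdict.

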